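Check the returned reagent jars back in

ROBOT

A 6-joint arm with a two-finger parallel gripper is mounted at the origin on the work surface. World frame = base frame: x ahead of the robot, y to its left, z up, the work surface at z = 0. Lengths are in mm, angles in rad, forces in N, time in s.
With the tool pointing down it reaches from about 275 to 750 mm from the base axis. Payload 10.2 kg.
Tool frame: the origin (TCP) lies midway between the tips of the shut fingers; the grasp point (between the pads) lies 19 mm behind it; z points along the fingers, y is the line along which they close (so a half turn about z gives the same grasp; the last joint's range is limited). The gripper opens to 85 mm and grips with 20 to 120 N. Pads are 22 mm wide; open, the fingers measure 114 mm over their backs; the gripper's body (76 mm by 85 mm) begins 54 mm behind the grasp point. The pads swing forward as they close: fully open they stand 13 mm farther back than shut.
Start: joints at [1.014, 0.313, 1.498, -0, 1.331, -0.223], TCP at [172.022, 496.024, 231.294] pointing down, gripper open.
Joint ranges: [-2.94, 2.94], [-0.97, 2.17], [0.19, 2.56], [-1.23, 4.37], [0.02, 3.11], [-2.88, 2.88]. Speed limits (rad/s): [2.39, 2.39, 3.01, 3.14, 3.14, 3.14].

INTERFACE

Orientations are given as a unit quaternion [w, x, y, z].
In Python, from rig import ctrl, capture, camera_info gives the robot as it stands.
- The arm moves only by the tool apply_moves, never from a script. Its argument "targets" is a list of rows, each a list of 3 entries, a list of its own where there are three numbers: the finger opening in mm, from 0 to 85.4, then the shift along the world's x, y, z in mm, then the turn, a rotation vector about the world's x, y, z in degrees. In form: [[grip, [dx, dy, dz], [rx, ry, rz]], ...]. A call has 1 to 20 rows; each row is the pose to reach, as a shift and turn from the pose commanded when the call began; what a row does not reach only later rows make up. A row lasts 1/10 s, in which the tool goes at most 50 mm and 8.59 degrees, less where a joint would pass 70% of its speed; a pose out of reach is approached as far as the arm can. A call with a gripper value outside its range is refused whole. The fingers move at their own pace and stop on an object; "squeeze" is the grip in N (left out, the last holds). Time passes only in rows, so rows that repeat a pose let the fingers close. It gives the time, the measured TCP pose, the force, the opening and the grip force at its end, in the units of the state.
- ctrl.sense(): the state, without advancing time (a new reading comes with each control period).
- capture(name): name is "scene" or "top" or "wrist"; returns (picture, depth): 480x640x3 uint8, blue, green, red; 480x640 float32, mm along the optical axis (not along the pixel's ray), 0 where there is no reading.
- camera_info(name): a dict with "vfov" (degrees; the focal length in pixels is half the picture's height over the tangent of half this angle, whatever the lens; pixels are square), "cx", "cy" (the principal point, pixels), "extrinsics" (4x4, takes a point from camera to world coordinates). Camera axes: x right, y down, z forward; pixel columns grow to the right and rows downward; lengths in mm; the calibration is good to about 2 mm. The wrist camera is an equidistant fisheye: a pixel r from the principal point sees the ray r / f radians off the axis. A picture is of the moment at which its call begins: read the wrist's pose just before it. camera_info takes no time and is no camera call; for the wrist camera it gives the pose at the moment of the call.
- ctrl.finish_job(): hands the job in; it is judged then, once.
The state is a dict: "time_s": time; "joints": joint angles; "dq": joint speeds; "tau": joint torques, N m; "eef_pos": TCP position; "ee_rot": TCP orientation; "force": force on the tool from outside, world axes, zero at the start; "wrist_torque": the same for the moment, N m; "grip_width": opening from 0.0 (shut) to 1.0 (fully open); "grip_force": force on a finger pad.
Only numpy, scipy, OpenCV 4.12 (cv2) and the standard library are available. Lean on these libraries where they do the work, as an engineer would, in place of code of your own. Each camera call takes 0.05 s, during which the arm holds its last target. There are 200 camera calls.

TASK

Check the returned reagent jars back in: first, before lifting any of them, screw every jar's cap clockwise until it is tight. Then take the hand scanner from its rest and read the label on top of each jar, from the shortest jar to the tallest, holding the scanner still with its beam on the label for a good second. Lay the scanner back in its rest, and set all the jars down, not dropping them, upright inside the purple tub, leaving the burner, mortar and well plate alone.

Things in the scene. Friction and masses are not known exactly. Their poses are not given: they have to be found in the camera images.
- jar_a: the shortest of up to four loose brown glass jars (three or four are present): 60 mm tall with its cap; glass body 32 mm high and 68 mm across with a flat shoulder, heavy-bottomed, 0.4 to 0.65 kg. Origin: centre of the underside, z up. A small white mark on the shoulder is on its +x side. May be gripped and carried by its cap
- cap_a (a joint): turn of jar_a's grey screw cap (its top 28 mm, 50 mm across): turns on the jar about the vertical but stays on it. 0 loose, 1.3 rad tight at its stop; grows clockwise seen from above; starts at 0 to 0.35. Friction 0.02 N m: the jar stands still while it turns; past the stop both turn, harmlessly. Tight: white rib on the cap in line with the jar's white mark
- label_a (a point): centre of the round white barcode label, 32 mm across, on top of the cap of jar_a, 60 mm above its underside; its z axis points up
- jar_b: the second shortest of up to four loose brown glass jars (three or four are present): 75 mm tall with its cap; glass body 47 mm high and 68 mm across with a flat shoulder, heavy-bottomed, 0.4 to 0.65 kg. Origin: centre of the underside, z up. A small white mark on the shoulder is on its +x side. May be gripped and carried by its cap
- cap_b (a joint): turn of jar_b's grey screw cap (its top 28 mm, 50 mm across): turns on the jar about the vertical but stays on it. 0 loose, 1.3 rad tight at its stop; grows clockwise seen from above; starts at 0 to 0.35. Friction 0.02 N m: the jar stands still while it turns; past the stop both turn, harmlessly. Tight: white rib on the cap in line with the jar's white mark
- label_b (a point): centre of the round white barcode label, 32 mm across, on top of the cap of jar_b, 75 mm above its underside; its z axis points up
- jar_c: the second tallest of up to four loose brown glass jars (three or four are present): 90 mm tall with its cap; glass body 62 mm high and 68 mm across with a flat shoulder, heavy-bottomed, 0.4 to 0.65 kg. Origin: centre of the underside, z up. A small white mark on the shoulder is on its +x side. May be gripped and carried by its cap
- cap_c (a joint): turn of jar_c's grey screw cap (its top 28 mm, 50 mm across): turns on the jar about the vertical but stays on it. 0 loose, 1.3 rad tight at its stop; grows clockwise seen from above; starts at 0 to 0.35. Friction 0.02 N m: the jar stands still while it turns; past the stop both turn, harmlessly. Tight: white rib on the cap in line with the jar's white mark
- label_c (a point): centre of the round white barcode label, 32 mm across, on top of the cap of jar_c, 90 mm above its underside; its z axis points up
- jar_d: the tallest of up to four loose brown glass jars (three or four are present): 105 mm tall with its cap; glass body 77 mm high and 68 mm across with a flat shoulder, heavy-bottomed, 0.4 to 0.65 kg. Origin: centre of the underside, z up. A small white mark on the shoulder is on its +x side. May be gripped and carried by its cap
- cap_d (a joint): turn of jar_d's grey screw cap (its top 28 mm, 50 mm across): turns on the jar about the vertical but stays on it. 0 loose, 1.3 rad tight at its stop; grows clockwise seen from above; starts at 0 to 0.35. Friction 0.02 N m: the jar stands still while it turns; past the stop both turn, harmlessly. Tight: white rib on the cap in line with the jar's white mark
- label_d (a point): centre of the round white barcode label, 32 mm across, on top of the cap of jar_d, 105 mm above its underside; its z axis points up
- scanner: loose wand barcode scanner, 0.2 kg, level in its rest. Origin: centre of its grey grip, a bar 150 (along x) x 30 (y) x 28 mm (z up), to be held at the middle across y from above. A black 34 mm block ends the tail at x = -100 mm; a black head at the +x end, 34 mm wide, bent 45 degrees down, reaches to x = 115 mm and 38 mm below the origin. It always reads: no trigger
- window (a point): centre of the red window in the head's end, at (102.7, 0, -25.7) mm in the scanner's frame. Its z axis is the beam: with the scanner level, forward (scanner's +x) and 45 degrees down. A label is read while its centre is within 15 mm of the beam's axis (window's x and y), 50 to 160 mm from the window along it, the window above the label; reading takes 0.8 s
- rest: the scanner's black rest, fixed: base 150 x 80 x 8 mm, two U-shaped saddles at x = +-45 mm, 14 mm thick, 60 mm wide. Origin: centre of the underside, x along the scanner (head to +x), z up. Saddle floors are 45 mm up, cheeks 14 mm higher and 40 mm apart; the scanner lies with its origin 59 mm above this one. Between the saddles is room for fingers
- tub: purple plastic tub, fixed: 260 mm (x) x 280 mm (y) outside, walls 60 mm high and 5 mm thick, floor 5 mm thick. Origin: centre of the underside, z up
- burner: bystander: steel lab burner 130 mm tall, base 84 mm across; origin: centre of the underside
- mortar: bystander: white mortar bowl 100 mm across, 60 mm high; origin: centre of the underside
- wellplate: bystander: white well plate 86 x 128 x 14 mm; origin: centre of the underside
Not all that is in view belongs to the job. What is shaped like the jar_c but green is not meant.

How it is judged:
By the outcome, as a careful person would: the job done as asked, in the order asked, and still so for the second after the job is handed in, with the robot touching nothing.
Of jar_a, jar_b, jar_c, jar_d only 3 to 4 are there at a start; the rules pass over those that are not, and their reading is None.
At some moment in a run one of jar_a, jar_b, jar_c, jar_d may be knocked a few centimetres aside while the robot is not near it.
It also fails if it takes over 210 s, if anything falls off the work surface, if the arm or the gripper's body presses on something with over 40 N, if the wrist force passes 120 N, or if a joint passes its speed limit or range.

## Working session

There is one attempt and no reset: what is moved stays moved. The work goes in short steps, Python scripts to look and compute and a tool call to move; the robot and the scene stay as the last step left them, time stands still between calls to the robot, and variables do not carry over. Pictures are saved under pics/ and viewed, at most 14 in all, crops included, and the job is handed in when it is done.

Besides the shell and the picture viewer there is one more tool, called after "Emit:" as name(argument=value, ...), one argument or row to a line, values as JSON. apply_moves: Moves the arm, as the interface text tells. Its arguments: {"type":"object","properties":{"targets":{"type":"array","items":{"type":"array"}},"squeeze":{"type":"number"}},"required":["targets"]}

```bash
ls; mkdir -p pics
python3 - <<'E'
from rig import ctrl,capture,camera_info
import cv2,numpy as np
for n in ("scene","top"):
    i=camera_info(n);print(n,i)
    p,d=capture(n);cv2.imwrite(f"pics/{n}0.png",p);np.save(f"pics/{n}0.npy",d)
print(ctrl.sense())
E
```

```text
pics
scene {'vfov': 45.15649704569162, 'cx': 324.35128450327795, 'cy': 232.4791740425942, 'extrinsics': array([[-6.01731260e-01,  6.64178118e-01, -4.43606716e-01,
         1.12400885e+03],
       [ 7.98663509e-01,  5.05570937e-01, -3.26396426e-01,
         3.80151137e+02],
       [ 7.48929916e-03, -5.50695429e-01, -8.34672663e-01,
         1.16952005e+03],
       [ 0.00000000e+00,  0.00000000e+00,  0.00000000e+00,
         1.00000000e+00]])}
top {'vfov': 46.31588412006925, 'cx': 318.4827446469249, 'cy': 239.19352944656353, 'extrinsics': array([[ 1.55157820e-02, -9.99287760e-01,  3.43981540e-02,
         4.84906535e+02],
       [-9.99877827e-01, -1.54413593e-02,  2.42818357e-03,
        -2.27299894e+01],
       [-1.89529987e-03, -3.44316266e-02, -9.99405259e-01,
         1.32657938e+03],
       [ 0.00000000e+00,  0.00000000e+00,  0.00000000e+00,
         1.00000000e+00]])}
{'time_s': 0.1, 'joints': array([ 1.01359730e+00,  3.13430378e-01,  1.49832331e+00,  1.46296916e-05,
        1.33101808e+00, -2.23399767e-01]), 'dq': array([-0.00083318, -0.00359841, -0.00339781, -0.00124197,  0.00037432,
        0.0001285 ]), 'tau': array([ 3.25818022e-03, -4.12903798e+01, -2.60138243e+01, -8.17453974e-05,
        3.06148075e-03, -5.29439387e-05]), 'eef_pos': array([171.89789098, 495.82968005, 230.78794402]), 'ee_rot': array([-2.30876585e-04,  1.66127553e-01,  9.86104096e-01, -5.42517282e-04]), 'force': array([0.26662578, 0.40172333, 0.0273603 ]), 'wrist_torque': array([-0.00437761, -0.03781225, -0.01126595]), 'grip_force': 0.0, 'grip_width': 1.005436240961113}
```

View pics/top0.png

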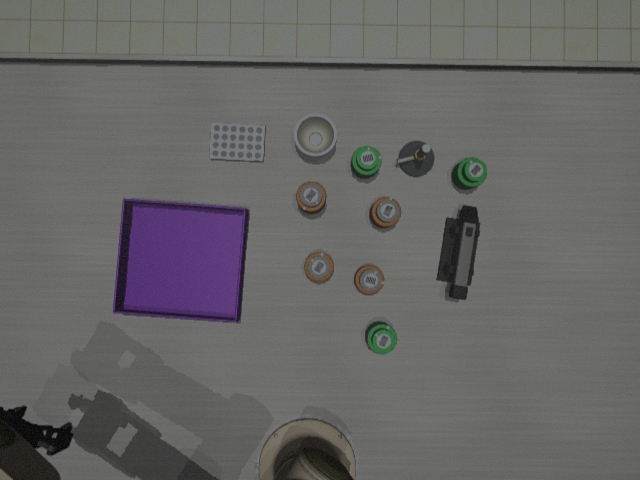

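View pics/scene0.png

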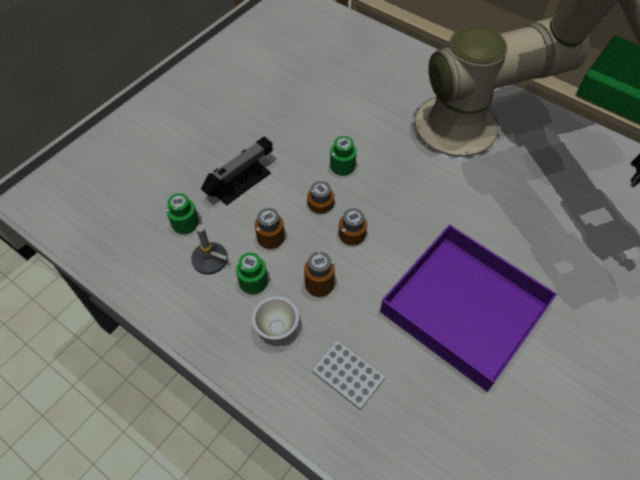

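Brown jars in the top view are at (311,196), (386,212), (319,267) and (369,279). The green decoys are at (366,161), (472,172) and (382,338). The scanner and rest are around (464,252), and the tub is around (182,260). The scene view agrees, and all four jars are present.

```bash
cat > h.py <<'E'
import numpy as np,cv2
from rig import ctrl,capture,camera_info
def cloud(n,d):
    i=camera_info(n);f=240/np.tan(np.radians(i["vfov"]/2))
    v,u=np.mgrid[:480,:640]
    P=np.stack([(u-i["cx"])/f*d,(v-i["cy"])/f*d,d,np.ones_like(d)],-1)
    W=(P@i["extrinsics"].T)[...,:3]; W[d==0]=np.nan; return W
def proj(n,p):
    i=camera_info(n);f=240/np.tan(np.radians(i["vfov"]/2))
    c=np.linalg.inv(i["extrinsics"])@np.append(p,1); return np.array([i["cx"]+f*c[0]/c[2],i["cy"]+f*c[1]/c[2]])
def cap(W,xy,r=48):
    m=(np.hypot(W[...,0]-xy[0],W[...,1]-xy[1])<r)&(W[...,2]>40)
    z=np.nanpercentile(W[...,2][m],90); m2=m&(abs(W[...,2]-z)<5)
    c,rad=cv2.minEnclosingCircle(W[...,:2][m2].astype(np.float32)); return np.round([*c,np.median(W[...,2][m2]),rad,m2.sum(),*W[m2].mean(0)[:2]],1)
E
python3 - <<'E'
from h import *
T=cloud("top",np.load("pics/top0.npy"));S=cloud("scene",np.load("pics/scene0.npy"))
print("table z",np.nanmedian(T[300:330,300:340,2]),np.nanmedian(S[100:130,120:150,2]))
for n,(u,v) in dict(j1=(311,196),j2=(386,212),j3=(319,267),j4=(369,279),g1=(366,161),g2=(472,172),g3=(382,338)).items():
    w=T[v,u]; print(n,w.round(),cap(T,w),cap(S,w))
# purple tub
for n,W in(("top",T),("scene",S)):
    p=cv2.imread(f"pics/{n}0.png");h=cv2.cvtColor(p,cv2.COLOR_BGR2HSV)
    m=(h[...,0]>125)&(h[...,0]<150)&(h[...,1]>100)&(W[...,2]>45)&(W[...,2]<75)
    r=cv2.minAreaRect(W[...,:2][m].astype(np.float32));print("tub",n,r,m.sum(),np.median(W[...,2][m]))
    m=(W[...,0]>380)&(W[...,0]<620)&(W[...,1]>-400)&(W[...,1]<-250)&(W[...,2]>66)&(W[...,2]<90)
    print("scn",n,m.sum(),cv2.minAreaRect(W[...,:2][m].astype(np.float32)))
big=[cv2.resize(cv2.imread("pics/top0.png")[y:y+150,x:x+120],None,fx=3,fy=3,interpolation=2) for x,y in((280,170),(400,180))]
big[0]=cv2.resize(cv2.imread("pics/top0.png")[170:320,280:420],None,fx=3,fy=3,interpolation=2)
cv2.imwrite("pics/crop1.png",np.hstack(big))
E
```

```text
table z 0.5484721959890067 1.0010992781146797
j1 [621.  -2. 106.] [ 6.231e+02 -7.000e-01  1.062e+02  2.480e+01  3.500e+02  6.226e+02
 -6.000e-01] [ 6.245e+02  2.000e-01  1.058e+02  2.590e+01  3.550e+02  6.246e+02
 -1.000e-01]
j2 [ 590. -168.   92.] [ 592.7 -170.7   91.2   25.   343.   592.9 -171.1] [ 593.9 -171.1   90.8   25.9  305.   594.1 -170.3]
j3 [466. -22.  76.] [466.  -21.   76.   24.8 329.  466.  -21. ] [467.5 -21.3  76.2  25.9 285.  467.6 -20.2]
j4 [ 441. -135.   59.] [ 438.2 -137.4   61.5   24.7  280.   438.1 -137.1] [ 439.  -136.9   61.1   25.9  218.   440.1 -137.3]
g1 [ 703. -122.   89.] [ 708.4 -125.9   91.2   25.3  338.   708.6 -125.4] [ 709.2 -124.6   90.7   26.   359.   710.4 -124.2]
g2 [ 681. -356.   94.] [ 686.4 -363.5   90.8   25.3  329.   685.8 -363.5] [ 687.9 -363.5   91.2   26.3  279.   687.6 -363.2]
g3 [ 313. -162.   91.] [ 306.9 -164.4   91.3   24.7  340.   306.9 -164.2] [ 308.2 -163.3   91.1   27.3  228.   309.2 -164.4]
tub top ((476.69989013671875, 294.17694091796875), (281.2365417480469, 259.1575012207031), 86.49136352539062) 1189 59.73726059378623
scn top 1223 ((498.1371154785156, -346.82305908203125), (35.89881134033203, 197.65985107421875), 81.13896942138672)
tub scene ((474.51263427734375, 33.918548583984375), (808.5235595703125, 273.8656921386719), 89.31864166259766) 1864 57.25575222547684
scn scene 862 ((500.86297607421875, -344.34539794921875), (40.107913970947266, 199.49688720703125), 82.0918960571289)
```

View pics/crop1.png

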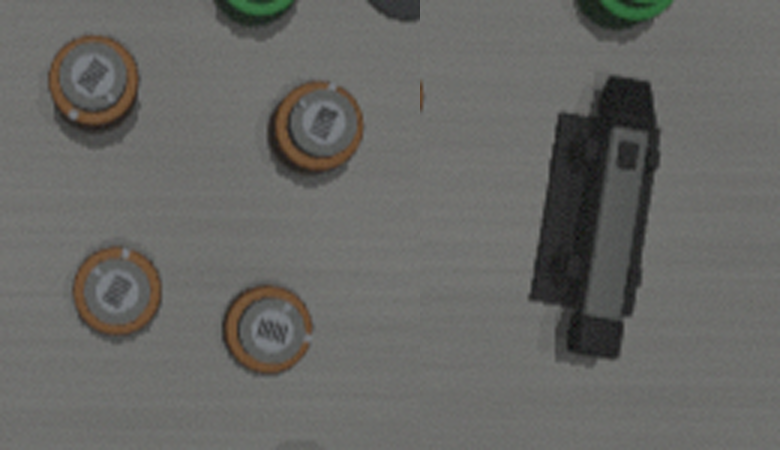

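Jar identification by measured cap-top height:

| Jar | Top px | Cap height (mm) | Position x, y (mm) |
|---|---|---|---|
| jar_a | (369,279) | 61 | (438.7, -137.2) |
| jar_b | (319,267) | 76 | (466.8, -21.2) |
| jar_c | (386,212) | 91 | (593.3, -170.9) |
| jar_d | (311,196) | 106 | (623.8, -0.2) |

jar_c is the brown one, and the three 91 mm green jars are decoys. In the crop, all four marks lie clockwise of the cap ribs, so the caps are loose. The scanner's head is at the far (+x) end. I'll start with cap a.

Emit:
apply_moves(
  targets=[
    [70,[266.7,-633.2,-91],[0,0,0]],
    [70,[266.7,-633.2,-91],[0,0,0]],
    [70,[266.7,-633.2,-91],[0,0,0]],
    [70,[266.7,-633.2,-91],[0,0,0]],
    [70,[266.7,-633.2,-91],[0,0,0]],
    [70,[266.7,-633.2,-91],[0,0,0]],
    [70,[266.7,-633.2,-91],[0,0,0]],
    [70,[266.7,-633.2,-91],[0,0,0]],
    [70,[266.7,-633.2,-91],[0,0,0]],
    [70,[266.7,-633.2,-91],[0,0,0]],
    [70,[266.7,-633.2,-91],[0,0,0]],
    [70,[266.7,-633.2,-91],[0,0,0]],
    [70,[266.7,-633.2,-91],[0,0,0]],
    [70,[266.7,-633.2,-91],[0,0,0]],
    [70,[266.7,-633.2,-91],[0,0,0]],
    [70,[266.7,-633.2,-91],[0,0,0]],
    [70,[266.7,-633.2,-91],[0,0,0]],
    [70,[266.7,-633.2,-91],[0,0,0]],
  ],
  squeeze=30,
)

```text
time_s: 1.9
eef_pos: [438.5, -136.2, 140.5]
ee_rot: [0.0, 0.165, 0.986, -0.0]
force: [-0.1, -0.4, 0.3]
grip_width: 0.819
grip_force: 0.0
```

Emit:
apply_moves(
  targets=[
    [70,[0,0,-40],[0,0,0]],
    [70,[0,0,-75],[0,0,0]],
    [70,[0,0,-92],[0,0,0]],
    [70,[0,0,-100],[0,0,0]],
    [70,[0,0,-100],[0,0,0]],
    [70,[0,0,-100],[0,0,0]],
    [40,[0,0,-100],[0,0,0]],
    [40,[0,0,-100],[0,0,0]],
    [40,[0,0,-100],[0,0,0]],
    [40,[0,0,-100],[0,0,0]],
    [40,[0,0,-100],[0,0,0]],
    [40,[0,0,-100],[0,0,0]],
    [40,[0,0,-100],[0,0,0]],
    [40,[0,0,-100],[0,0,0]],
  ],
  squeeze=30,
)

```text
time_s: 3.3
eef_pos: [439.3, -137.3, 41.4]
ee_rot: [0.001, 0.166, 0.986, -0.0]
force: [-0.8, 2.1, 6.5]
grip_width: 0.568
grip_force: 30.0
```

Emit:
apply_moves(
  targets=[
    [40,[0,0,0],[0,0,-8]],
    [40,[0,0,0],[0,0,-16]],
    [40,[0,0,0],[0,0,-24]],
    [40,[0,0,0],[0,0,-32]],
    [40,[0,0,0],[0,0,-40]],
    [40,[0,0,0],[0,0,-48]],
    [40,[0,0,0],[0,0,-56]],
    [40,[0,0,0],[0,0,-64]],
    [40,[0,0,0],[0,0,-72]],
    [40,[0,0,0],[0,0,-78]],
    [40,[0,0,0],[0,0,-84]],
    [40,[0,0,0],[0,0,-88]],
    [40,[0,0,0],[0,0,-88]],
    [40,[0,0,0],[0,0,-88]],
  ],
)

```text
time_s: 4.7
eef_pos: [439.3, -137.7, 41.4]
ee_rot: [0.001, 0.804, 0.594, 0.0]
force: [-1.3, 0.2, 5.5]
grip_width: 0.575
grip_force: 30.0
```

Emit:
apply_moves(
  targets=[
    [70,[0,0,0],[0,0,0]],
    [70,[0,0,0],[0,0,0]],
    [70,[0,0,0],[0,0,0]],
    [70,[0,0,0],[0,0,0]],
    [70,[0,0,30],[0,0,0]],
    [70,[0,0,70],[0,0,0]],
    [70,[28,116,90],[0,0,88]],
    [70,[28,116,90],[0,0,88]],
    [70,[28,116,90],[0,0,88]],
    [70,[28,116,90],[0,0,88]],
    [70,[28,116,90],[0,0,88]],
    [70,[28,116,90],[0,0,88]],
    [70,[28,116,90],[0,0,88]],
    [70,[28,116,90],[0,0,88]],
    [70,[28,116,90],[0,0,88]],
    [70,[28,116,90],[0,0,88]],
    [70,[28,116,90],[0,0,88]],
    [70,[28,116,90],[0,0,88]],
    [70,[28,116,90],[0,0,88]],
  ],
)

```text
time_s: 6.6
eef_pos: [466.7, -21.2, 130.2]
ee_rot: [-0.0, 0.167, 0.986, 0.0]
force: [0.3, -0.5, -0.5]
grip_width: 0.817
grip_force: 0.0
```

```bash
cat > look.py <<'E'
import sys
from h import *
J=dict(a=(438.7,-137.2,60),b=(466.8,-21.2,75),c=(593.3,-170.9,90),d=(623.8,-.2,105))
tiles=[]
p,d=capture("top");W=cloud("top",d);q,e=capture("scene");V=cloud("scene",e)
for k,j in J.items():
    for n,I,w in(("top",p,W),("scene",q,V)):
        try: print(k,n,cap(w[...],j,60)[:5])
        except Exception as x: print(k,n,"?")
        u=proj(n,j).astype(int); t=I[max(0,u[1]-28):u[1]+28,u[0]-28:u[0]+28]; tiles.append(cv2.resize(t,(196,196),interpolation=2))
cv2.imwrite(f"pics/{sys.argv[1]}.png",np.vstack([np.hstack(tiles[::2]),np.hstack(tiles[1::2])]))
print(ctrl.sense()["eef_pos"])
E
python3 look.py l1
```

```text
a top [450.1 -82.5 414.4  20.9  73. ]
a scene [454.7 -82.9 216.2   6.   10. ]
b top [462.8 -20.8 442.5  59.2 242. ]
b scene [466.7 -21.2 435.7  60.  304. ]
c top [ 592.6 -171.5   91.    25.   341. ]
c scene [ 594.6 -172.3   90.9   26.9  294. ]
d top [623.1  -1.  106.1  24.6 350. ]
d scene [623.9  -0.8 106.1  25.6 358. ]
[466.70327885 -21.16118755 130.29186463]
```

View pics/l1.png

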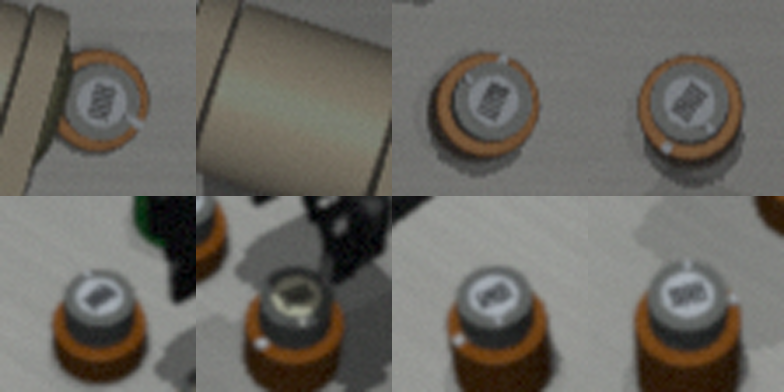

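In the top view, jar a's rib lines up with its mark at (135,122) of the tile, so cap a is tight. b, c and d are still loose. Next is cap b.

Emit:
apply_moves(
  targets=[
    [70,[0,0,-40],[0,0,0]],
    [70,[0,0,-65],[0,0,0]],
    [70,[0,0,-75],[0,0,0]],
    [70,[0,0,-75],[0,0,0]],
    [70,[0,0,-75],[0,0,0]],
    [40,[0,0,-75],[0,0,0]],
    [40,[0,0,-75],[0,0,0]],
    [40,[0,0,-75],[0,0,0]],
    [40,[0,0,-75],[0,0,0]],
    [40,[0,0,-75],[0,0,0]],
    [40,[0,0,-75],[0,0,0]],
    [40,[0,0,-75],[0,0,0]],
  ],
)

```text
time_s: 7.9
eef_pos: [467.5, -21.2, 56.4]
ee_rot: [0.001, 0.166, 0.986, -0.0]
force: [0.1, 2.2, 6.8]
grip_width: 0.569
grip_force: 32.4
```

Emit:
apply_moves(
  targets=[
    [40,[0,0,0],[0,0,-8]],
    [40,[0,0,0],[0,0,-16]],
    [40,[0,0,0],[0,0,-24]],
    [40,[0,0,0],[0,0,-32]],
    [40,[0,0,0],[0,0,-40]],
    [40,[0,0,0],[0,0,-48]],
    [40,[0,0,0],[0,0,-56]],
    [40,[0,0,0],[0,0,-64]],
    [40,[0,0,0],[0,0,-72]],
    [40,[0,0,0],[0,0,-78]],
    [40,[0,0,0],[0,0,-84]],
    [40,[0,0,0],[0,0,-88]],
    [40,[0,0,0],[0,0,-88]],
    [40,[0,0,0],[0,0,-88]],
  ],
)

```text
time_s: 9.3
eef_pos: [466.5, -21.6, 56.2]
ee_rot: [0.0, 0.804, 0.594, -0.0]
force: [-3.3, -3.0, 9.3]
grip_width: 0.572
grip_force: 32.7
```

Emit:
apply_moves(
  targets=[
    [70,[0,0,0],[0,0,0]],
    [70,[0,0,0],[0,0,0]],
    [70,[0,0,0],[0,0,0]],
    [70,[0,0,0],[0,0,0]],
    [70,[0,0,40],[0,0,0]],
    [70,[0,0,90],[0,0,0]],
    [70,[157,20.5,100],[0,0,88]],
    [70,[157,20.5,100],[0,0,88]],
    [70,[157,20.5,100],[0,0,88]],
    [70,[157,20.5,100],[0,0,88]],
    [70,[157,20.5,100],[0,0,88]],
    [70,[157,20.5,100],[0,0,88]],
    [70,[157,20.5,100],[0,0,88]],
    [70,[157,20.5,100],[0,0,88]],
    [70,[157,20.5,100],[0,0,88]],
    [70,[157,20.5,100],[0,0,88]],
    [70,[157,20.5,100],[0,0,88]],
    [70,[157,20.5,100],[0,0,88]],
    [70,[157,20.5,100],[0,0,88]],
  ],
)

```text
time_s: 11.2
eef_pos: [623.7, -0.6, 155.1]
ee_rot: [-0.0, 0.167, 0.986, 0.0]
force: [0.3, -0.3, 0.3]
grip_width: 0.816
grip_force: 0.0
```

```bash
python3 look.py l2
```

```text
a top [ 438.5 -138.4   61.2   24.8  279. ]
a scene [ 0.  0. nan  0.  0.]
b top [436.2  17.  532.8  32.8 451. ]
b scene [438.   18.1 531.6  34.1 267. ]
c top [ 592.7 -171.    91.1   24.9  348. ]
c scene [ 593.7 -169.    91.    27.3  306. ]
d top [ 6.215e+02 -1.000e-01  4.581e+02  5.940e+01  5.930e+02]
d scene [ 6.237e+02 -2.000e-01  4.532e+02  6.000e+01  1.131e+03]
[623.68281479  -0.64558335 155.22070906]
  return np.nanmean(a, axis, out=out, keepdims=keepdims)
  return _methods._mean(a, axis=axis, dtype=dtype,
  ret = ret.dtype.type(ret / rcount)
h.py:14: RuntimeWarning: Mean of empty slice.
  c,rad=cv2.minEnclosingCircle(W[...,:2][m2].astype(np.float32)); return np.round([*c,np.median(W[...,2][m2]),rad,m2.sum(),*W[m2].mean(0)[:2]],1)
  ret = um.true_divide(
```

Emit:
apply_moves(
  targets=[
    [70,[0,0,-40],[0,0,0]],
    [70,[0,0,-60],[0,0,0]],
    [70,[0,0,-70],[0,0,0]],
    [70,[0,0,-70],[0,0,0]],
    [70,[0,0,-70],[0,0,0]],
    [40,[0,0,-70],[0,0,0]],
    [40,[0,0,-70],[0,0,0]],
    [40,[0,0,-70],[0,0,0]],
    [40,[0,0,-70],[0,0,0]],
    [40,[0,0,-70],[0,0,0]],
    [40,[0,0,-70],[0,0,0]],
    [40,[0,0,-70],[0,0,0]],
  ],
)

```text
time_s: 12.5
eef_pos: [624.5, -0.5, 86.7]
ee_rot: [0.001, 0.166, 0.986, 0.0]
force: [0.6, 2.3, 6.4]
grip_width: 0.567
grip_force: 31.0
```

Emit:
apply_moves(
  targets=[
    [40,[0,0,0],[0,0,-8]],
    [40,[0,0,0],[0,0,-16]],
    [40,[0,0,0],[0,0,-24]],
    [40,[0,0,0],[0,0,-32]],
    [40,[0,0,0],[0,0,-40]],
    [40,[0,0,0],[0,0,-48]],
    [40,[0,0,0],[0,0,-56]],
    [40,[0,0,0],[0,0,-64]],
    [40,[0,0,0],[0,0,-72]],
    [40,[0,0,0],[0,0,-78]],
    [40,[0,0,0],[0,0,-84]],
    [40,[0,0,0],[0,0,-88]],
    [40,[0,0,0],[0,0,-88]],
    [40,[0,0,0],[0,0,-88]],
  ],
)

```text
time_s: 13.9
eef_pos: [623.9, -1.1, 86.6]
ee_rot: [0.001, 0.805, 0.594, 0.0]
force: [-2.1, -1.4, 8.6]
grip_width: 0.571
grip_force: 31.1
```

Emit:
apply_moves(
  targets=[
    [70,[0,0,0],[0,0,0]],
    [70,[0,0,0],[0,0,0]],
    [70,[0,0,0],[0,0,0]],
    [70,[0,0,0],[0,0,0]],
    [70,[0,0,30],[0,0,0]],
    [70,[0,0,65],[0,0,0]],
    [70,[-30.5,-170.5,65],[0,0,88]],
    [70,[-30.5,-170.5,65],[0,0,88]],
    [70,[-30.5,-170.5,65],[0,0,88]],
    [70,[-30.5,-170.5,65],[0,0,88]],
    [70,[-30.5,-170.5,65],[0,0,88]],
    [70,[-30.5,-170.5,65],[0,0,88]],
    [70,[-30.5,-170.5,65],[0,0,88]],
    [70,[-30.5,-170.5,65],[0,0,88]],
    [70,[-30.5,-170.5,65],[0,0,88]],
    [70,[-30.5,-170.5,65],[0,0,88]],
    [70,[-30.5,-170.5,65],[0,0,88]],
    [70,[-30.5,-170.5,65],[0,0,88]],
    [70,[-30.5,-170.5,65],[0,0,88]],
  ],
)

```text
time_s: 15.8
eef_pos: [593.2, -171.1, 150.2]
ee_rot: [-0.0, 0.167, 0.986, 0.0]
force: [-0.4, 0.7, -0.0]
grip_width: 0.817
grip_force: 0.0
```

```bash
python3 look.py l3 2>/dev/null
```

```text
a top [413.6 -94.1 537.3  32.3 454. ]
a scene [415.7 -93.  536.6  31.3 198. ]
b top [426.7 -51.1 534.   31.4 294. ]
b scene [431.6 -48.8 530.4  39.2 310. ]
c top [ 593.1 -170.9  452.5   59.9  573. ]
c scene [ 593.1 -170.8  448.7   60.   865. ]
d top [622.8  -1.9 105.9  25.  363. ]
d scene [624.3  -2.4 105.7  26.5 363. ]
[ 593.23143977 -171.16996004  150.25959767]
```

Emit:
apply_moves(
  targets=[
    [70,[0,0,-40],[0,0,0]],
    [70,[0,0,-70],[0,0,0]],
    [70,[0,0,-80],[0,0,0]],
    [70,[0,0,-80],[0,0,0]],
    [70,[0,0,-80],[0,0,0]],
    [40,[0,0,-80],[0,0,0]],
    [40,[0,0,-80],[0,0,0]],
    [40,[0,0,-80],[0,0,0]],
    [40,[0,0,-80],[0,0,0]],
    [40,[0,0,-80],[0,0,0]],
    [40,[0,0,-80],[0,0,0]],
    [40,[0,0,-80],[0,0,0]],
  ],
)

```text
time_s: 17.1
eef_pos: [594.1, -171.2, 72.0]
ee_rot: [0.001, 0.166, 0.986, -0.0]
force: [0.8, 2.4, 6.6]
grip_width: 0.569
grip_force: 30.6
```

Emit:
apply_moves(
  targets=[
    [40,[0,0,0],[0,0,-8]],
    [40,[0,0,0],[0,0,-16]],
    [40,[0,0,0],[0,0,-24]],
    [40,[0,0,0],[0,0,-32]],
    [40,[0,0,0],[0,0,-40]],
    [40,[0,0,0],[0,0,-48]],
    [40,[0,0,0],[0,0,-56]],
    [40,[0,0,0],[0,0,-64]],
    [40,[0,0,0],[0,0,-72]],
    [40,[0,0,0],[0,0,-78]],
    [40,[0,0,0],[0,0,-84]],
    [40,[0,0,0],[0,0,-88]],
    [40,[0,0,0],[0,0,-88]],
    [40,[0,0,0],[0,0,-88]],
  ],
)

```text
time_s: 18.5
eef_pos: [593.1, -171.9, 71.7]
ee_rot: [0.001, 0.805, 0.594, -0.0]
force: [-3.9, -1.8, 7.8]
grip_width: 0.574
grip_force: 30.7
```

Emit:
apply_moves(
  targets=[
    [70,[0,0,0],[0,0,0]],
    [70,[0,0,0],[0,0,0]],
    [70,[0,0,0],[0,0,0]],
    [70,[0,0,0],[0,0,0]],
    [70,[0,0,30],[0,0,0]],
    [70,[0,0,70],[0,0,0]],
    [85,[-93,-174,160],[0,0,-81]],
    [85,[-93,-174,160],[0,0,-81]],
    [85,[-93,-174,160],[0,0,-81]],
    [85,[-93,-174,160],[0,0,-81]],
    [85,[-93,-174,160],[0,0,-81]],
    [85,[-93,-174,160],[0,0,-81]],
    [85,[-93,-174,160],[0,0,-81]],
    [85,[-93,-174,160],[0,0,-81]],
    [85,[-93,-174,160],[0,0,-81]],
    [85,[-93,-174,160],[0,0,-81]],
    [85,[-93,-174,160],[0,0,-81]],
    [85,[-93,-174,160],[0,0,-81]],
    [85,[-93,-174,160],[0,0,-81]],
  ],
)

```text
time_s: 20.4
eef_pos: [500.2, -345.1, 230.3]
ee_rot: [-0.0, 0.998, -0.07, -0.0]
force: [0.9, -0.5, -0.0]
grip_width: 0.997
grip_force: 0.0
```

```bash
python3 look.py l4 2>/dev/null
python3 - <<'E'
from h import *
i=camera_info("wrist"); p,d=capture("wrist"); np.save("pics/w1.npy",d)
cv2.imwrite("pics/w1.png",np.hstack([p,]))
print(i)
# scanner grip from initial clouds
for n in("top","scene"):
    W=cloud(n,np.load(f"pics/{n}0.npy"))
    m=(abs(W[...,0]-500)<130)&(abs(W[...,1]+345)<50)&(W[...,2]>66)&(W[...,2]<90)
    P=W[m]; p0=np.array([500,-345.]); t=np.radians(-8.5); ax=np.array([np.cos(t),np.sin(t)]); ay=np.array([-ax[1],ax[0]])
    s=(P[:,:2]-p0)@ax; q=(P[:,:2]-p0)@ay
    for lo in range(-120,120,15):
        k=(s>=lo)&(s<lo+15)
        if k.sum(): print(n,lo,k.sum(),np.percentile(q[k],[2,50,98]).round(1),np.percentile(P[k,2],[10,50,90]).round(1))
    print(s.min(),s.max())
E
```

```text
a top [ 395.1 -169.9  554.8   24.7  141. ]
a scene [ 402.1 -167.5  536.7   35.6  186. ]
b top [465.8 -21.9  76.2  24.7 333. ]
b scene [466.4 -20.6  75.9  26.2 286. ]
c top [ 592.2 -172.3   91.1   24.8  334. ]
c scene [ 594.4 -171.8   91.1   25.7  288. ]
d top [623.1  -2.  106.1  24.8 370. ]
d scene [624.   -2.3 105.9  25.9 367. ]
[ 500.22701614 -345.15334583  230.30153737]
{'vfov': 65.70646984690485, 'cx': 317.5967151663256, 'cy': 241.63041250213735, 'extrinsics': array([[-1.40151833e-01, -9.49740134e-01, -2.79912740e-01,
         5.70728214e+02],
       [-9.90129980e-01,  1.34518760e-01,  3.93360670e-02,
        -3.55541991e+02],
       [ 2.94473100e-04,  2.82663017e-01, -9.59219230e-01,
         3.71894145e+02],
       [ 0.00000000e+00,  0.00000000e+00,  0.00000000e+00,
         1.00000000e+00]])}
top -105 74 [-18.   -1.1  13.8] [71.8 76.  79.2]
top -90 107 [-17.7  -0.8  14.4] [72.4 75.9 79.3]
top -75 96 [-16.4  -1.3  13.3] [70.2 73.9 77.3]
top -60 93 [-15.6  -1.1  12.7] [69.3 72.4 75.7]
top -45 91 [-16.4  -1.7  12.6] [69.4 72.8 76.8]
top -30 94 [-16.8  -1.1  12.6] [70.2 72.8 76. ]
[... 441 characters left out ...]
  14.6] [70.2 75.8 78.4]
scene -90 66 [-17.4   2.1  15.1] [71.6 75.7 79.7]
scene -75 72 [-16.6   1.5  16.1] [69.9 73.3 77.4]
scene -60 57 [-16.4   0.7  12.4] [69.6 73.3 77. ]
scene -45 66 [-16.8   1.7  15. ] [69.1 72.8 76.2]
scene -30 60 [-18.   3.  13.] [68.9 72.4 76.3]
scene -15 62 [-16.6   0.1  14. ] [69.8 73.4 76. ]
scene 0 63 [-14.5   1.9  14.9] [70.1 72.9 75.9]
scene 15 70 [-15.    1.1  14.2] [69.7 72.8 75.9]
scene 30 60 [-16.1   1.7  14.7] [69.4 73.4 75.8]
scene 45 67 [-15.5   2.   14.4] [69.7 75.  78.1]
scene 60 62 [-15.8   0.8  14. ] [69.8 73.8 76.7]
scene 75 89 [-17.2   2.5  17.1] [69.1 76.6 79.9]
scene 90 27 [-15.   -3.   14.9] [66.8 68.5 73.7]
-98.84117666567859 100.5587388325122
```

View pics/l4.png

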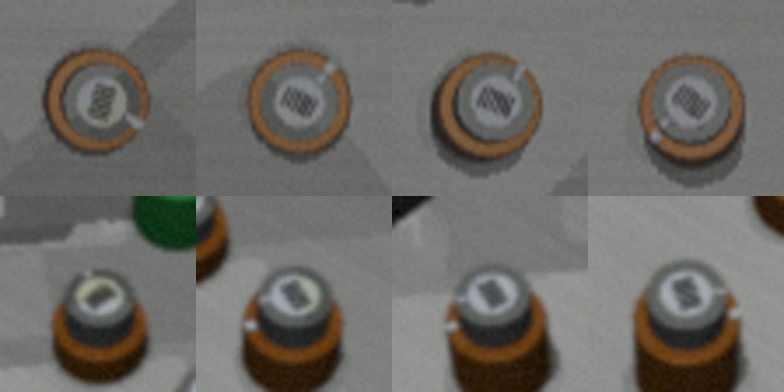

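View pics/w1.png

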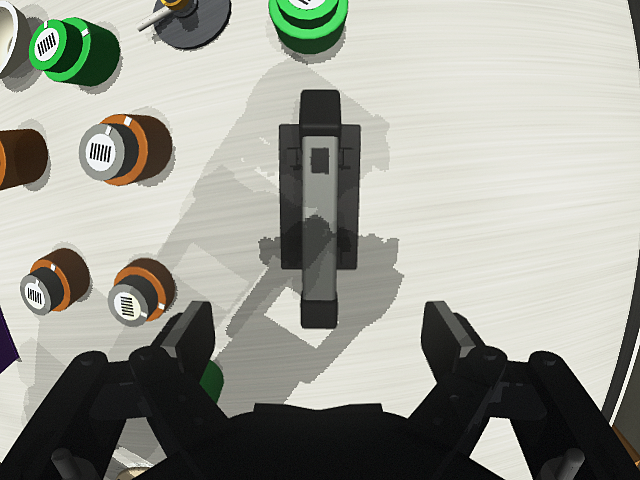

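Every rib is now in line with its mark, so all four caps are tight. The wrist view shows the scanner with its head at the far end, (320,90) to (319,328). Its origin is about (500,-345,59) with yaw -8.5°. I'll grasp it now.

Emit:
apply_moves(
  targets=[
    [80,[0,0,-50],[0,0,0]],
    [80,[0,0,-100],[0,0,0]],
    [80,[0,0,-140],[0,0,0]],
    [80,[0,0,-165],[0,0,0]],
    [80,[0,0,-180],[0,0,0]],
    [80,[0,0,-188],[0,0,0]],
    [80,[0,0,-188],[0,0,0]],
    [80,[0,0,-188],[0,0,0]],
    [20,[0,0,-188],[0,0,0]],
    [20,[0,0,-188],[0,0,0]],
    [20,[0,0,-188],[0,0,0]],
    [20,[0,0,-188],[0,0,0]],
    [20,[0,0,-188],[0,0,0]],
    [20,[0,0,-188],[0,0,0]],
    [20,[0,0,-188],[0,0,0]],
    [20,[0,0,-188],[0,0,0]],
    [20,[0,0,-188],[0,0,0]],
    [20,[0,0,-188],[0,0,0]],
  ],
  squeeze=60,
)

```text
time_s: 22.35
eef_pos: [500.5, -345.4, 42.9]
ee_rot: [0.0, 0.997, -0.071, 0.0]
force: [-0.7, -0.2, 5.1]
grip_width: 0.342
grip_force: 60.3
```

Emit:
apply_moves(
  targets=[
    [20,[0,0,25],[0,0,0]],
    [20,[0,0,60],[0,0,0]],
    [20,[0,0,105],[0,0,0]],
    [20,[0,0,150],[0,0,0]],
    [20,[-20,15,150],[0,0,8]],
    [20,[-40,30,150],[0,0,16]],
    [20,[-61.5,41.5,150],[0,0,24]],
    [20,[-61.5,41.5,150],[0,0,32]],
    [20,[-61.5,41.5,150],[0,0,40]],
    [20,[-61.5,41.5,150],[0,0,48]],
    [20,[-61.5,41.5,150],[0,0,56]],
    [20,[-61.5,41.5,150],[0,0,64]],
    [20,[-61.5,41.5,150],[0,0,72]],
    [20,[-61.5,41.5,150],[0,0,80]],
    [20,[-61.5,41.5,150],[0,0,88]],
    [20,[-61.5,41.5,150],[0,0,94]],
    [20,[-61.5,41.5,150],[0,0,98.5]],
    [20,[-61.5,41.5,150],[0,0,98.5]],
  ],
)

```text
time_s: 24.15
eef_pos: [438.5, -303.4, 191.8]
ee_rot: [-0.001, 0.705, 0.71, 0.0]
force: [0.1, -0.0, -2.4]
grip_width: 0.346
grip_force: 59.8
```

```bash
python3 look.py l5 2>/dev/null
python3 - <<'E'
from h import *
p,d=capture("top");W=cloud("top",d);cv2.imwrite("pics/t5.png",p)
print(ctrl.sense()["eef_pos"],ctrl.sense()["ee_rot"])
m=(abs(W[...,0]-438)<60)&(abs(W[...,1]+304)<125)&(W[...,2]>165)&(W[...,2]<235)
P=W[m]
for lo in range(-425,-180,15):
    k=(P[:,1]>=lo)&(P[:,1]<lo+15)
    if k.sum()>5: print(lo,k.sum(),np.percentile(P[k,0],[5,50,95]).round(),np.percentile(P[k,2],[10,50,90]).round(1))
E
```

```text
a top [ 404.5 -181.7  504.3   14.6   46. ]
a scene [ 408.6 -183.2  503.    16.8   69. ]
b top [466.  -22.   76.2  24.7 331. ]
b scene [466.2 -21.2  75.9  26.4 287. ]
c top [ 592.3 -172.5   90.8   24.9  355. ]
c scene [ 594.5 -172.6   90.9   26.5  303. ]
d top [623.   -1.9 106.   24.9 357. ]
d scene [623.7  -1.2 105.8  26.2 359. ]
[ 438.58900591 -303.51679985  191.94351703]
[ 438.59891383 -303.58720907  192.03954309] [-3.00514739e-04  7.05499609e-01  7.08710245e-01  1.26363592e-05]
-290 13 [447. 451. 453.] [218.5 222.  223.4]
-275 69 [433. 445. 452.] [218.6 222.3 225.4]
-260 121 [425. 438. 450.] [219.7 223.7 226.8]
-245 126 [424. 438. 453.] [218.3 222.3 225.3]
-230 143 [423. 438. 454.] [219.4 225.6 228.9]
-215 152 [422. 437. 453.] [204.7 211.9 218.5]
-200 76 [423. 438. 451.] [196.6 200.6 206. ]
```

View pics/t5.png

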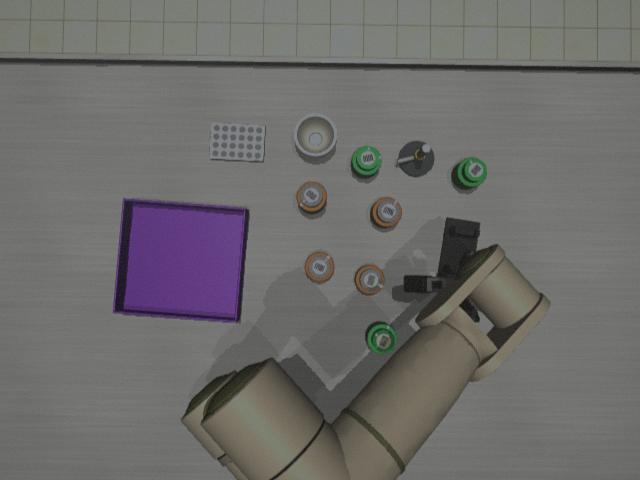

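The top view shows the scanner held level along +y, with its head at (420,284) pointing at jar a at (369,279). Next I read a, then b.

Emit:
apply_moves(
  targets=[
    [20,[0,0,-30],[0,0,0]],
    [20,[0,0,-50],[0,0,0]],
    [20,[0,0,-59.5],[0,0,0]],
    [20,[0,0,-59.5],[0,0,0]],
    [20,[0,0,-59.5],[0,0,0]],
    [20,[0,0,-59.5],[0,0,0]],
    [20,[0,0,-59.5],[0,0,0]],
    [20,[0,0,-59.5],[0,0,0]],
    [20,[0,0,-59.5],[0,0,0]],
    [20,[0,0,-59.5],[0,0,0]],
    [20,[0,0,-59.5],[0,0,0]],
    [20,[0,0,-59.5],[0,0,0]],
    [20,[0,0,-59.5],[0,0,0]],
    [20,[0,0,-59.5],[0,0,0]],
    [20,[0,0,-59.5],[0,0,0]],
    [20,[0,0,-59.5],[0,0,0]],
    [20,[0,0,-59.5],[0,0,0]],
    [20,[0,0,-59.5],[0,0,0]],
  ],
)

```text
time_s: 26.1
eef_pos: [438.7, -303.7, 132.8]
ee_rot: [-0.0, 0.705, 0.709, 0.0]
force: [0.8, 0.8, -1.5]
grip_width: 0.341
grip_force: 59.8
```

```bash
cat > chk.py <<'E'
from h import *
p,d=capture("top");W=cloud("top",d);q,e=capture("scene");V=cloud("scene",e)
for w in(W,V): w[...,2][w[...,2]>112]=np.nan
for k,j in dict(a=(438.5,-137.8,60),b=(466.3,-21.3,75),c=(593.5,-172.2,90),d=(623.5,-1.7,105)).items():
    for w in(W,V):
        m=(np.hypot(w[...,0]-j[0],w[...,1]-j[1])<70)&(abs(w[...,2]-j[2]-1)<5)
        if m.sum()>20:
            c,r=cv2.minEnclosingCircle(w[...,:2][m].astype(np.float32));print(k,np.round(c,1),round(r,1),m.sum())
s=ctrl.sense();print(s["eef_pos"],s["time_s"])
E
python3 chk.py
```

```text
a [ 438.6 -138.3] 24.8 362
a [ 439.9 -137.1] 26.8 272
b [465.9 -21.9] 24.7 371
b [467.  -21.3] 26.4 302
c [ 592.7 -172.9] 25.0 374
c [ 593.  -171.5] 26.5 308
d [623.1  -2.1] 25.0 397
d [623.   -1.5] 26.4 374
[ 438.72366595 -303.66088608  132.80206195] 26.2
```

Emit:
apply_moves(
  targets=[
    [20,[0,0,45],[0,0,0]],
    [20,[10,45,55],[0,0,0]],
    [20,[20,90,55],[0,0,0]],
    [20,[27.7,115.8,35],[0,0,0]],
    [20,[27.7,115.8,15],[0,0,0]],
    [20,[27.7,115.8,15],[0,0,0]],
    [20,[27.7,115.8,15],[0,0,0]],
    [20,[27.7,115.8,15],[0,0,0]],
    [20,[27.7,115.8,15],[0,0,0]],
    [20,[27.7,115.8,15],[0,0,0]],
    [20,[27.7,115.8,15],[0,0,0]],
    [20,[27.7,115.8,15],[0,0,0]],
    [20,[27.7,115.8,15],[0,0,0]],
    [20,[27.7,115.8,15],[0,0,0]],
    [20,[27.7,115.8,15],[0,0,0]],
    [20,[27.7,115.8,15],[0,0,0]],
    [20,[27.7,115.8,15],[0,0,0]],
    [20,[27.7,115.8,15],[0,0,0]],
    [20,[27.7,115.8,15],[0,0,0]],
    [20,[27.7,115.8,15],[0,0,0]],
  ],
)

```text
time_s: 28.2
eef_pos: [466.4, -187.9, 147.8]
ee_rot: [0.0, 0.705, 0.709, 0.0]
force: [-0.1, -0.7, -1.8]
grip_width: 0.342
grip_force: 60.2
```

```bash
python3 chk.py
```

```text
a [ 434.3 -123.8] 12.1 61
a [ 439.8 -138.3] 25.8 187
b [465.9 -21.9] 24.8 373
b [467.  -22.3] 26.4 300
c [ 592.3 -172.1] 25.0 388
c [ 594.4 -172.1] 25.8 318
d [623.2  -1.8] 25.1 387
d [623.9  -2.1] 26.1 373
[ 466.42555483 -187.86641131  147.80421236] 28.3
```

Emit:
apply_moves(
  targets=[
    [20,[0,0,45],[0,0,0]],
    [20,[30,-36,50],[0,0,0]],
    [20,[60,-72,50],[0,0,0]],
    [20,[90,-107,50],[0,0,0]],
    [20,[115,-137,45],[0,0,0]],
    [20,[127,-150.4,20],[0,0,0]],
    [20,[127,-150.4,15],[0,0,0]],
    [20,[127,-150.4,15],[0,0,0]],
    [20,[127,-150.4,15],[0,0,0]],
    [20,[127,-150.4,15],[0,0,0]],
    [20,[127,-150.4,15],[0,0,0]],
    [20,[127,-150.4,15],[0,0,0]],
    [20,[127,-150.4,15],[0,0,0]],
    [20,[127,-150.4,15],[0,0,0]],
    [20,[127,-150.4,15],[0,0,0]],
    [20,[127,-150.4,15],[0,0,0]],
    [20,[127,-150.4,15],[0,0,0]],
    [20,[127,-150.4,15],[0,0,0]],
    [20,[127,-150.4,15],[0,0,0]],
    [20,[127,-150.4,15],[0,0,0]],
  ],
)

```text
time_s: 30.3
eef_pos: [593.4, -338.3, 162.8]
ee_rot: [0.0, 0.705, 0.709, -0.0]
force: [0.6, -0.6, -1.8]
grip_width: 0.34
grip_force: 60.3
```

```bash
python3 chk.py
```

```text
a [ 438.5 -138.3] 25.0 367
a [ 439.3 -139. ] 26.0 273
b [465.9 -22. ] 24.8 374
b [467.9 -21.5] 26.2 316
c [ 592.2 -172.3] 24.8 379
c [ 593.2 -171.9] 26.1 317
d [623.1  -2.1] 25.0 393
d [624.4  -1.9] 25.9 374
[ 593.43048226 -338.28279424  162.8140684 ] 30.4
```

Emit:
apply_moves(
  targets=[
    [20,[0,0,45],[0,0,0]],
    [20,[8,45,50],[0,0,0]],
    [20,[16,90,50],[0,0,0]],
    [20,[24,135,50],[0,0,0]],
    [20,[30,165,40],[0,0,0]],
    [20,[30,170,20],[0,0,0]],
    [20,[30,170,15],[0,0,0]],
    [20,[30,170,15],[0,0,0]],
    [20,[30,170,15],[0,0,0]],
    [20,[30,170,15],[0,0,0]],
    [20,[30,170,15],[0,0,0]],
    [20,[30,170,15],[0,0,0]],
    [20,[30,170,15],[0,0,0]],
    [20,[30,170,15],[0,0,0]],
    [20,[30,170,15],[0,0,0]],
    [20,[30,170,15],[0,0,0]],
    [20,[30,170,15],[0,0,0]],
    [20,[30,170,15],[0,0,0]],
    [20,[30,170,15],[0,0,0]],
    [20,[30,170,15],[0,0,0]],
  ],
)

```text
time_s: 32.4
eef_pos: [623.4, -168.3, 177.8]
ee_rot: [-0.0, 0.705, 0.709, -0.0]
force: [0.1, -0.6, -1.9]
grip_width: 0.344
grip_force: 60.5
```

```bash
python3 chk.py
python3 - <<'E'
from h import *
# rest pose with scanner away
for n in("top","scene"):
    p,d=capture(n);W=cloud(n,d);B=(abs(W[...,0]-500)<110)&(abs(W[...,1]+345)<70)
    for lo,hi in((4,14),(52,66)):
        m=B&(W[...,2]>lo)&(W[...,2]<hi)
        r=cv2.minAreaRect(W[...,:2][m].astype(np.float32));print(n,lo,m.sum(),r)
E
```

```text
a [ 439.7 -138. ] 26.9 274
b [466. -22.] 24.8 357
b [467.9 -21.9] 26.9 307
c [ 604.5 -165.9] 13.3 60
c [ 596.2 -172.3] 25.4 179
d [623.2  -2.1] 25.0 392
d [623.9  -0.9] 26.6 373
[ 623.42731798 -168.2728291   177.79086398] 32.5
top 4 1940 ((500.134765625, -344.7291564941406), (219.0286865234375, 139.57101440429688), 0.3037528991699219)
top 52 115 ((507.41015625, -347.8909912109375), (57.00231170654297, 103.98916625976562), 81.78844451904297)
scene 4 367 ((500.93115234375, -345.6356201171875), (216.91844177246094, 137.36251831054688), 0.800719141960144)
scene 52 25 ((549.518798828125, -378.68841552734375), (12.386442184448242, 13.752725601196289), 81.00337219238281)
```

Emit:
apply_moves(
  targets=[
    [20,[0,0,30],[0,0,0]],
    [20,[-30,-43,40],[0,0,-8]],
    [20,[-60,-86,40],[0,0,-16]],
    [20,[-90,-129,40],[0,0,-24]],
    [20,[-115,-165,40],[0,0,-32]],
    [20,[-123.2,-176.9,40],[0,0,-40]],
    [20,[-123.2,-176.9,40],[0,0,-48]],
    [20,[-123.2,-176.9,40],[0,0,-56]],
    [20,[-123.2,-176.9,40],[0,0,-64]],
    [20,[-123.2,-176.9,40],[0,0,-72]],
    [20,[-123.2,-176.9,40],[0,0,-80]],
    [20,[-123.2,-176.9,40],[0,0,-88]],
    [20,[-123.2,-176.9,40],[0,0,-94]],
    [20,[-123.2,-176.9,20],[0,0,-98.5]],
    [20,[-123.2,-176.9,-15],[0,0,-98.5]],
    [20,[-123.2,-176.9,-50],[0,0,-98.5]],
    [20,[-123.2,-176.9,-80],[0,0,-98.5]],
    [20,[-123.2,-176.9,-100],[0,0,-98.5]],
    [20,[-123.2,-176.9,-105],[0,0,-98.5]],
    [20,[-123.2,-176.9,-105],[0,0,-98.5]],
  ],
)

```text
time_s: 34.6
eef_pos: [500.2, -345.2, 72.8]
ee_rot: [-0.0, 0.997, -0.071, -0.0]
force: [0.1, 0.2, -2.4]
grip_width: 0.341
grip_force: 60.5
```

Run:
```python
from h import *
s=ctrl.sense();print(s["eef_pos"],s["ee_rot"])
p,d=capture("scene");cv2.imwrite("pics/s6.png",p)
w,d=capture("wrist")
cv2.imwrite("pics/c6.png",np.hstack([cv2.resize(p[110:230,160:320],(640,480),interpolation=2)[:, :400],cv2.resize(w,None,fx=.6,fy=.6)[:, :].copy() if 0 else cv2.resize(w,(400,300)).repeat(1,0) if 0 else cv2.resize(w,(400,480))]))
```

```text
[ 500.21987588 -345.19293069   72.77170903] [-1.51042590e-04  9.97485960e-01 -7.08639826e-02 -1.78531754e-04]
```

View pics/c6.png

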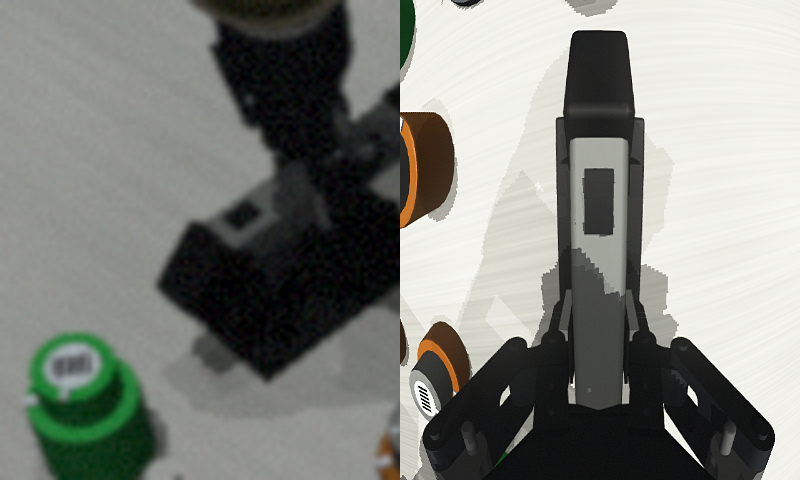

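The scanner hangs centred over the rest: the grip runs from (600,140) to (600,405) between the base edges at columns 557 and 643. I'll lower and release it.

Emit:
apply_moves(
  targets=[
    [20,[0,0,-10],[0,0,0]],
    [20,[0,0,-20],[0,0,0]],
    [20,[0,0,-26],[0,0,0]],
    [20,[0,0,-30],[0,0,0]],
    [20,[0,0,-30],[0,0,0]],
    [20,[0,0,-30],[0,0,0]],
    [50,[0,0,-30],[0,0,0]],
    [60,[0,0,-30],[0,0,0]],
    [70,[0,0,-30],[0,0,0]],
    [75,[0,0,-30],[0,0,0]],
    [75,[0,0,-30],[0,0,0]],
    [75,[0,0,-30],[0,0,0]],
    [75,[0,0,-10],[0,0,0]],
    [75,[0,0,30],[0,0,0]],
    [75,[0,0,80],[0,0,0]],
    [75,[0,0,130],[0,0,0]],
    [75,[0,0,160],[0,0,0]],
  ],
)

```text
time_s: 36.4
eef_pos: [500.7, -345.6, 237.2]
ee_rot: [0.002, 0.997, -0.071, 0.002]
force: [0.0, -0.6, -0.3]
grip_width: 0.878
grip_force: 0.0
```

```bash
python3 chk.py
python3 - <<'E'
from h import *
W=cloud("top",np.load("pics/top0.npy"));p=cv2.imread("pics/top0.png")
h=cv2.cvtColor(p,cv2.COLOR_BGR2HSV);
m=(W[...,2]>52)&(W[...,2]<70)&(abs(W[...,0]-476)<170)&(abs(W[...,1]-294)<170)
print(cv2.boxPoints(cv2.minAreaRect(W[...,:2][m].astype(np.float32))))
w,d=capture("wrist");p,d=capture("top")
W=cloud("top",d);m=(abs(W[...,0]-500)<130)&(abs(W[...,1]+345)<50)&(W[...,2]>66)&(W[...,2]<90)
print(m.sum(),cv2.minAreaRect(W[...,:2][m].astype(np.float32)))
cv2.imwrite("pics/c7.png",np.hstack([cv2.resize(w,(400,300)),cv2.resize(p,(400,300))]))
E
```

```text
a [ 438.5 -138.4] 24.8 368
a [ 440.1 -136.3] 28.5 278
b [465.9 -22. ] 24.8 369
b [466.1 -20.5] 26.2 306
c [ 592. -173.] 25.3 381
c [ 593.2 -171.7] 26.0 318
d [623.1  -2. ] 25.0 392
d [623.5  -1.3] 26.3 376
[ 501.27345912 -346.17160112  237.79769566] 36.5
[[337.3459  161.96558]
 [597.3571  145.69708]
 [614.9383  426.68848]
 [354.92706 442.95697]]
517 ((527.3927612304688, -349.6637878417969), (34.229305267333984, 137.34397888183594), 81.90217590332031)
```

View pics/c7.png

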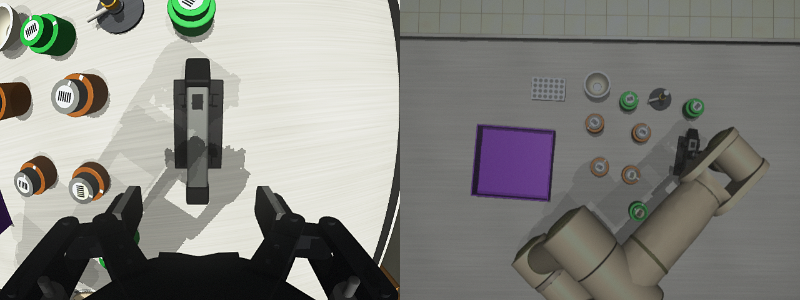

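Scanner is back in its rest (wrist tile: 197,60 to 197,205). The tub centre is about (476,294) with yaw -3.6°. Now I'll pick jar a.

Emit:
apply_moves(
  targets=[
    [70,[-12,40,-20],[0,0,8]],
    [70,[-25,85,-60],[0,0,16]],
    [70,[-40,130,-90],[0,0,24]],
    [70,[-55,175,-100],[0,0,32]],
    [70,[-61.2,207.4,-110],[0,0,40]],
    [70,[-61.2,207.4,-110],[0,0,48]],
    [70,[-61.2,207.4,-110],[0,0,56]],
    [70,[-61.2,207.4,-110],[0,0,64]],
    [70,[-61.2,207.4,-110],[0,0,72]],
    [70,[-61.2,207.4,-110],[0,0,80]],
    [70,[-61.2,207.4,-110],[0,0,88]],
    [70,[-61.2,207.4,-120],[0,0,94]],
    [70,[-61.2,207.4,-150],[0,0,94]],
    [70,[-61.2,207.4,-175],[0,0,94]],
    [70,[-61.2,207.4,-188],[0,0,94]],
    [70,[-61.2,207.4,-192.8],[0,0,94]],
    [70,[-61.2,207.4,-192.8],[0,0,94]],
  ],
)

```text
time_s: 38.3
eef_pos: [438.3, -137.3, 39.0]
ee_rot: [-0.001, 0.732, 0.681, -0.0]
force: [-0.4, 0.9, -0.7]
grip_width: 0.821
grip_force: 0.0
```

Emit:
apply_moves(
  targets=[
    [40,[0,0,0],[0,0,0]],
    [40,[0,0,0],[0,0,0]],
    [40,[0,0,0],[0,0,0]],
    [40,[0,0,0],[0,0,0]],
    [40,[0,0,0],[0,0,0]],
    [40,[0,0,0],[0,0,0]],
    [40,[0,0,0],[0,0,0]],
    [40,[0,0,10],[0,0,0]],
    [40,[0,0,30],[0,0,0]],
    [40,[0,0,60],[0,0,0]],
    [40,[0,0,95],[0,0,0]],
    [40,[0,0,125],[0,0,0]],
    [40,[0,0,140],[0,0,0]],
    [40,[0,0,140],[0,0,0]],
  ],
  squeeze=80,
)

```text
time_s: 39.7
eef_pos: [439.5, -138.0, 182.1]
ee_rot: [0.002, 0.732, 0.681, 0.001]
force: [-0.1, 0.3, -6.7]
grip_width: 0.557
grip_force: 84.5
```

Emit:
apply_moves(
  targets=[
    [40,[4,20,0],[0,0,0]],
    [40,[11,55,0],[0,0,0]],
    [40,[19,95,0],[0,0,0]],
    [40,[28,135,0],[0,0,0]],
    [40,[36,175,0],[0,0,0]],
    [40,[44,215,0],[0,0,0]],
    [40,[52,255,0],[0,0,0]],
    [40,[60,295,0],[0,0,0]],
    [40,[68,335,0],[0,0,0]],
    [40,[77,375,0],[0,0,0]],
    [40,[85,415,0],[0,0,0]],
    [40,[93,455,0],[0,0,0]],
    [40,[99,482,0],[0,0,0]],
    [40,[101.2,494.2,0],[0,0,0]],
    [40,[101.2,494.2,0],[0,0,0]],
    [40,[101.2,494.2,-20],[0,0,0]],
    [40,[101.2,494.2,-55],[0,0,0]],
    [40,[101.2,494.2,-90],[0,0,0]],
    [40,[101.2,494.2,-112],[0,0,0]],
    [40,[101.2,494.2,-122],[0,0,0]],
  ],
)

```text
time_s: 41.7
eef_pos: [538.7, 354.8, 54.7]
ee_rot: [-0.001, 0.732, 0.681, -0.003]
force: [0.1, -0.3, -5.3]
grip_width: 0.555
grip_force: 84.6
```

Emit:
apply_moves(
  targets=[
    [40,[0,0,-4],[0,0,0]],
    [40,[0,0,-7],[0,0,0]],
    [40,[0,0,-10],[0,0,0]],
    [40,[0,0,-12],[0,0,0]],
    [40,[0,0,-12],[0,0,0]],
    [40,[0,0,-12],[0,0,0]],
  ],
)

```text
time_s: 42.3
eef_pos: [540.4, 356.5, 46.4]
ee_rot: [0.0, 0.732, 0.681, 0.0]
force: [0.1, 0.3, -5.7]
grip_width: 0.552
grip_force: 84.6
```

Emit:
apply_moves(
  targets=[
    [40,[0,0,-0.7],[0,0,0]],
    [40,[0,0,-1.4],[0,0,0]],
    [40,[0,0,-1.4],[0,0,0]],
    [40,[0,0,-1.4],[0,0,0]],
  ],
)

```text
time_s: 42.7
eef_pos: [540.4, 356.6, 46.2]
ee_rot: [0.0, 0.732, 0.681, 0.0]
force: [-5.0, -1.5, 6.8]
grip_width: 0.558
grip_force: 85.5
```

Emit:
apply_moves(
  targets=[
    [50,[0,0,0],[0,0,0]],
    [55,[0,0,0],[0,0,0]],
    [62,[0,0,0],[0,0,0]],
    [65,[0,0,0],[0,0,0]],
    [65,[0,0,0],[0,0,0]],
    [65,[0,0,25],[0,0,0]],
    [65,[0,0,70],[0,0,0]],
    [65,[0,0,110],[0,0,0]],
    [70,[-73.7,-378,90],[0,0,0]],
    [70,[-73.7,-378,90],[0,0,0]],
    [70,[-73.7,-378,90],[0,0,0]],
    [70,[-73.7,-378,90],[0,0,0]],
    [70,[-73.7,-378,90],[0,0,0]],
    [70,[-73.7,-378,90],[0,0,0]],
    [70,[-73.7,-378,90],[0,0,0]],
    [70,[-73.7,-378,90],[0,0,0]],
    [70,[-73.7,-378,90],[0,0,0]],
    [70,[-73.7,-378,90],[0,0,0]],
  ],
)

```text
time_s: 44.5
eef_pos: [466.6, -22.0, 134.7]
ee_rot: [0.0, 0.733, 0.681, 0.0]
force: [0.9, 1.2, -0.5]
grip_width: 0.821
grip_force: 0.0
```

```bash
python3 chk.py
python3 - <<'E'
from h import *
w,d=capture("wrist");p,d=capture("top");W=cloud("top",d)
m=(np.hypot(W[...,0]-540,W[...,1]-356)<45)&(W[...,2]>55)&(W[...,2]<80);print(cv2.minEnclosingCircle(W[...,:2][m].astype(np.float32)),np.median(W[...,2][m]))
cv2.imwrite("pics/c8.png",np.hstack([cv2.resize(w,(400,300)),cv2.resize(p,(400,300))]))
E
```

```text
b [454.6   3. ] 27.3 304
c [ 592.1 -172.6] 25.0 390
c [ 593.8 -172. ] 26.6 318
d [623.1  -1.9] 25.0 387
d [624.   -2.9] 26.8 375
[466.72490224 -20.83714249 134.70669491] 44.6
((538.687744140625, 355.3137512207031), 25.3072452545166) 66.07799523912661
```

View pics/c8.png

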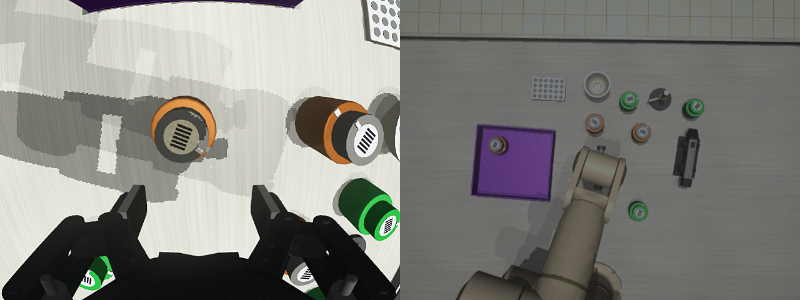

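Jar a stands in the tub. Jar b was knocked aside, to about (454.6, 3). I'll re-measure it with the wrist camera.

```bash
cat >> h.py <<'E'
def wcloud(i,d):
    f=240/np.tan(np.radians(i["vfov"]/2)); v,u=np.mgrid[:480,:640]
    x,y=u-i["cx"],v-i["cy"]; r=np.hypot(x,y); s=np.tan(np.clip(r/f,0,1.4))/np.maximum(r,1e-6)
    W=(np.stack([x*s*d,y*s*d,d,np.ones_like(d)],-1)@i["extrinsics"].T)[...,:3]; W[d==0]=np.nan; return W
E
python3 - <<'E'
from h import *
q,e=capture("scene");V=cloud("scene",e)
i=camera_info("wrist");w,d=capture("wrist");W=wcloud(i,d)
for n,w in(("w",W),("s",V)):
  for j in((454.6,3,75),(623.5,-1.8,105)):
    m=(np.hypot(w[...,0]-j[0],w[...,1]-j[1])<45)&(abs(w[...,2]-j[2]-1)<4)
    if m.sum()>20: print(n,cv2.minEnclosingCircle(w[...,:2][m].astype(np.float32)),m.sum(),np.median(w[...,2][m]),w[...,:2][m].mean(0))
print(ctrl.sense()["eef_pos"])
E
```

```text
w ((452.1474304199219, 5.080515384674072), 25.201923370361328) 5868 74.23850845642934 [452.44979709   5.98312525]
w ((623.1484985351562, -1.4723707437515259), 25.876379013061523) 3927 104.1237560305251 [ 6.21266227e+02 -3.01351856e-01]
s ((452.459228515625, 5.196796894073486), 26.675371170043945) 283 75.9338337087404 [453.29778087   5.40042026]
s ((624.2639770507812, -1.9515427350997925), 25.814945220947266) 354 105.85625537621297 [624.53911602  -1.08906377]
[466.64554381 -20.76902747 134.61276084]
```

Emit:
apply_moves(
  targets=[
    [70,[-14,26.6,0],[0,0,0]],
    [70,[-14,26.6,0],[0,0,0]],
    [70,[-14,26.6,0],[0,0,0]],
    [70,[-14,26.6,0],[0,0,0]],
  ],
)

```text
time_s: 45.2
eef_pos: [452.9, 4.8, 134.7]
ee_rot: [0.0, 0.732, 0.681, 0.0]
force: [0.5, -0.1, 0.5]
grip_width: 0.817
grip_force: 0.0
```

Run:
```python
from h import *
for k in range(2):
    i=camera_info("wrist");w,d=capture("wrist");w=wcloud(i,d);j=(452.4,5,75)
    m=(np.hypot(w[...,0]-j[0],w[...,1]-j[1])<45)&(abs(w[...,2]-j[2]-1)<4)
    print(cv2.minEnclosingCircle(w[...,:2][m].astype(np.float32)),m.sum())
print(ctrl.sense()["eef_pos"])
```

```text
((452.2845153808594, 5.401490211486816), 25.12871742248535) 5428
((452.2448425292969, 5.384433269500732), 25.12758445739746) 5428
[452.85350335   4.61778784 134.61224558]
```

Emit:
apply_moves(
  targets=[
    [70,[0,0,-40],[0,0,0]],
    [70,[0,0,-68],[0,0,0]],
    [70,[0,0,-79.6],[0,0,0]],
    [70,[0,0,-79.6],[0,0,0]],
    [70,[0,0,-79.6],[0,0,0]],
    [40,[0,0,-79.6],[0,0,0]],
    [40,[0,0,-79.6],[0,0,0]],
    [40,[0,0,-79.6],[0,0,0]],
    [40,[0,0,-79.6],[0,0,0]],
    [40,[0,0,-79.6],[0,0,0]],
    [40,[0,0,-79.6],[0,0,0]],
    [40,[0,0,-79.6],[0,0,0]],
    [40,[0,0,-70],[0,0,0]],
    [40,[0,0,-50],[0,0,0]],
    [40,[0,0,-20],[0,0,0]],
    [40,[0,0,15],[0,0,0]],
    [40,[0,0,45],[0,0,0]],
    [40,[0,0,60.4],[0,0,0]],
    [40,[0,0,60.4],[0,0,0]],
  ],
  squeeze=80,
)

```text
time_s: 47.2
eef_pos: [453.1, 4.9, 197.2]
ee_rot: [0.002, 0.732, 0.681, 0.001]
force: [0.6, 0.0, -5.6]
grip_width: 0.55
grip_force: 84.6
```

Emit:
apply_moves(
  targets=[
    [40,[-2,20,0],[0,0,0]],
    [40,[-5,55,0],[0,0,0]],
    [40,[-9,95,0],[0,0,0]],
    [40,[-12,135,0],[0,0,0]],
    [40,[-16,175,0],[0,0,0]],
    [40,[-19,215,0],[0,0,0]],
    [40,[-23,255,0],[0,0,0]],
    [40,[-26,295,0],[0,0,0]],
    [40,[-30,330,0],[0,0,0]],
    [40,[-32,352,0],[0,0,0]],
    [40,[-32,359,0],[0,0,0]],
    [40,[-32,359,0],[0,0,0]],
    [40,[-32,359,-20],[0,0,0]],
    [40,[-32,359,-55],[0,0,0]],
    [40,[-32,359,-90],[0,0,0]],
    [40,[-32,359,-115],[0,0,0]],
    [40,[-32,359,-125],[0,0,0]],
    [40,[-32,359,-130],[0,0,0]],
    [40,[-32,359,-133],[0,0,0]],
    [40,[-32,359,-133],[0,0,0]],
  ],
)

```text
time_s: 49.2
eef_pos: [421.0, 364.0, 62.8]
ee_rot: [0.0, 0.732, 0.681, 0.001]
force: [1.3, 0.4, -5.7]
grip_width: 0.554
grip_force: 84.4
```

Emit:
apply_moves(
  targets=[
    [40,[0,0,-1],[0,0,0]],
    [40,[0,0,-1.8],[0,0,0]],
    [40,[0,0,-2.4],[0,0,0]],
    [40,[0,0,-2.4],[0,0,0]],
    [40,[0,0,-2.4],[0,0,0]],
  ],
)

```text
time_s: 49.7
eef_pos: [421.0, 364.5, 61.7]
ee_rot: [0.0, 0.732, 0.681, 0.001]
force: [-5.5, -2.4, 9.6]
grip_width: 0.553
grip_force: 86.1
```

Emit:
apply_moves(
  targets=[
    [50,[0,0,0],[0,0,0]],
    [55,[0,0,0],[0,0,0]],
    [62,[0,0,0],[0,0,0]],
    [65,[0,0,0],[0,0,0]],
    [65,[0,0,0],[0,0,0]],
    [65,[0,0,25],[0,0,0]],
    [65,[0,0,70],[0,0,0]],
    [65,[0,0,100],[0,0,0]],
    [70,[172.8,-536.2,100],[0,0,0]],
    [70,[172.8,-536.2,100],[0,0,0]],
    [70,[172.8,-536.2,100],[0,0,0]],
    [70,[172.8,-536.2,100],[0,0,0]],
    [70,[172.8,-536.2,100],[0,0,0]],
    [70,[172.8,-536.2,100],[0,0,0]],
    [70,[172.8,-536.2,100],[0,0,0]],
    [70,[172.8,-536.2,100],[0,0,0]],
    [70,[172.8,-536.2,100],[0,0,0]],
    [70,[172.8,-536.2,100],[0,0,0]],
    [70,[172.8,-536.2,100],[0,0,0]],
    [70,[172.8,-536.2,100],[0,0,0]],
  ],
)

```text
time_s: 51.7
eef_pos: [593.7, -176.8, 159.0]
ee_rot: [0.0, 0.733, 0.68, -0.0]
force: [-0.2, 0.8, -0.0]
grip_width: 0.821
grip_force: 0.0
```

```bash
cat > wl.py <<'E'
from h import *
def f(n,w,j,r=60):
    m=(np.hypot(w[...,0]-j[0],w[...,1]-j[1])<r)&(abs(w[...,2]-j[2]-1)<4)
    if m.sum()>20: c,q=cv2.minEnclosingCircle(w[...,:2][m].astype(np.float32));print(n,j,np.round(c,1),round(q,1),m.sum())
i=camera_info("wrist");p,d=capture("wrist");W=wcloud(i,d)
q,e=capture("scene");V=cloud("scene",e);t,e=capture("top");T=cloud("top",e)
for n,w in(("w",W),("s",V),("t",T)):
    for j in((593,-172,90),(623.5,-2,105)): f(n,w,j)
    for j in((540,356,65),(421,364,80),(412,232,95)): f(n,w,j,45)
print(ctrl.sense()["eef_pos"],ctrl.sense()["time_s"])
E
python3 wl.py
```

```text
w (593, -172, 90) [ 592.8 -171.7] 25.1 5098
s (593, -172, 90) [ 593.6 -172. ] 27.1 304
s (623.5, -2, 105) [624.6  -2.1] 25.8 350
s (540, 356, 65) [539.6 356.1] 25.7 410
s (421, 364, 80) [420.3 363.6] 26.2 365
t (593, -172, 90) [ 585.4 -164.7] 19.3 103
t (623.5, -2, 105) [622.9  -2.2] 24.9 369
t (540, 356, 65) [539.9 355.5] 25.2 350
t (421, 364, 80) [419.5 363.3] 25.2 361
[ 593.09795439 -171.97463945  159.16996997] 51.85
```

Emit:
apply_moves(
  targets=[
    [70,[0,0,-40],[0,0,0]],
    [70,[0,0,-75],[0,0,0]],
    [70,[0,0,-89.6],[0,0,0]],
    [70,[0,0,-89.6],[0,0,0]],
    [70,[0,0,-89.6],[0,0,0]],
    [40,[0,0,-89.6],[0,0,0]],
    [40,[0,0,-89.6],[0,0,0]],
    [40,[0,0,-89.6],[0,0,0]],
    [40,[0,0,-89.6],[0,0,0]],
    [40,[0,0,-89.6],[0,0,0]],
    [40,[0,0,-89.6],[0,0,0]],
    [40,[0,0,-89.6],[0,0,0]],
    [40,[0,0,-80],[0,0,0]],
    [40,[0,0,-60],[0,0,0]],
    [40,[0,0,-30],[0,0,0]],
    [40,[0,0,5],[0,0,0]],
    [40,[0,0,35],[0,0,0]],
    [40,[0,0,60.4],[0,0,0]],
    [40,[0,0,60.4],[0,0,0]],
  ],
)

```text
time_s: 53.75
eef_pos: [594.3, -172.6, 224.0]
ee_rot: [0.003, 0.732, 0.681, 0.001]
force: [0.3, -1.1, -5.2]
grip_width: 0.55
grip_force: 84.0
```

Emit:
apply_moves(
  targets=[
    [40,[-8,18,0],[0,0,0]],
    [40,[-23,51,0],[0,0,0]],
    [40,[-40,88,0],[0,0,0]],
    [40,[-56,125,0],[0,0,0]],
    [40,[-73,162,0],[0,0,0]],
    [40,[-89,199,0],[0,0,0]],
    [40,[-106,236,0],[0,0,0]],
    [40,[-122,273,0],[0,0,0]],
    [40,[-139,310,0],[0,0,0]],
    [40,[-155,346,0],[0,0,0]],
    [40,[-170,380,0],[0,0,0]],
    [40,[-179,399,0],[0,0,0]],
    [40,[-181.3,404.4,0],[0,0,0]],
    [40,[-181.3,404.4,-15],[0,0,0]],
    [40,[-181.3,404.4,-45],[0,0,0]],
    [40,[-181.3,404.4,-80],[0,0,0]],
    [40,[-181.3,404.4,-112],[0,0,0]],
    [40,[-181.3,404.4,-132],[0,0,0]],
    [40,[-181.3,404.4,-140],[0,0,0]],
    [40,[-181.3,404.4,-142],[0,0,0]],
  ],
)

```text
time_s: 55.75
eef_pos: [411.7, 231.7, 77.7]
ee_rot: [-0.0, 0.732, 0.681, -0.001]
force: [-2.1, 0.5, -0.9]
grip_width: 0.55
grip_force: 84.3
```

Emit:
apply_moves(
  targets=[
    [40,[0,0,-1],[0,0,0]],
    [40,[0,0,-1.8],[0,0,0]],
    [40,[0,0,-2.6],[0,0,0]],
    [40,[0,0,-3.2],[0,0,0]],
    [40,[0,0,-3.2],[0,0,0]],
    [40,[0,0,-3.2],[0,0,0]],
  ],
)

```text
time_s: 56.35
eef_pos: [411.9, 232.1, 77.4]
ee_rot: [0.0, 0.732, 0.681, 0.0]
force: [-13.1, -4.1, 25.9]
grip_width: 0.55
grip_force: 87.0
```

Emit:
apply_moves(
  targets=[
    [40,[0,0,2],[0,0,0]],
    [40,[0,0,2],[0,0,0]],
    [50,[0,0,2],[0,0,0]],
    [55,[0,0,2],[0,0,0]],
    [62,[0,0,2],[0,0,0]],
    [65,[0,0,2],[0,0,0]],
    [65,[0,0,2],[0,0,0]],
    [65,[0,0,25],[0,0,0]],
    [65,[0,0,70],[0,0,0]],
    [65,[0,0,100],[0,0,0]],
    [70,[211.5,-234.1,100],[0,0,0]],
    [70,[211.5,-234.1,100],[0,0,0]],
    [70,[211.5,-234.1,100],[0,0,0]],
    [70,[211.5,-234.1,100],[0,0,0]],
    [70,[211.5,-234.1,100],[0,0,0]],
    [70,[211.5,-234.1,100],[0,0,0]],
    [70,[211.5,-234.1,100],[0,0,0]],
    [70,[211.5,-234.1,100],[0,0,0]],
    [70,[211.5,-234.1,100],[0,0,0]],
    [70,[211.5,-234.1,100],[0,0,0]],
  ],
)

```text
time_s: 58.35
eef_pos: [622.9, -0.7, 175.0]
ee_rot: [-0.0, 0.732, 0.682, -0.0]
force: [0.1, -0.0, 0.5]
grip_width: 0.821
grip_force: 0.0
```

```bash
python3 wl.py
```

```text
w (623.5, -2, 105) [623.5  -1.1] 25.2 4949
w (412, 232, 95) [405.9 215.2] 17.9 198
s (623.5, -2, 105) [623.1  -1.1] 26.1 354
s (540, 356, 65) [540.1 356.4] 25.5 396
s (421, 364, 80) [420.  364.3] 26.8 382
s (412, 232, 95) [411.6 231. ] 26.7 335
t (540, 356, 65) [539.5 355.5] 25.7 342
t (421, 364, 80) [420.1 363.3] 25.6 359
t (412, 232, 95) [410.9 231.7] 25.4 366
[623.14879952  -0.97403674 175.14080272] 58.5
```

Emit:
apply_moves(
  targets=[
    [70,[0,0,-40],[0,0,0]],
    [70,[0,0,-75],[0,0,0]],
    [70,[0,0,-89.8],[0,0,0]],
    [70,[0,0,-89.8],[0,0,0]],
    [70,[0,0,-89.8],[0,0,0]],
    [40,[0,0,-89.8],[0,0,0]],
    [40,[0,0,-89.8],[0,0,0]],
    [40,[0,0,-89.8],[0,0,0]],
    [40,[0,0,-89.8],[0,0,0]],
    [40,[0,0,-89.8],[0,0,0]],
    [40,[0,0,-89.8],[0,0,0]],
    [40,[0,0,-89.8],[0,0,0]],
    [40,[0,0,-80],[0,0,0]],
    [40,[0,0,-60],[0,0,0]],
    [40,[0,0,-30],[0,0,0]],
    [40,[0,0,5],[0,0,0]],
    [40,[0,0,35],[0,0,0]],
    [40,[0,0,50.2],[0,0,0]],
    [40,[0,0,50.2],[0,0,0]],
  ],
)

```text
time_s: 60.4
eef_pos: [624.1, -1.9, 227.6]
ee_rot: [0.002, 0.732, 0.681, 0.001]
force: [0.7, -0.3, -6.6]
grip_width: 0.553
grip_force: 84.4
```

Emit:
apply_moves(
  targets=[
    [40,[-8,19,0],[0,0,0]],
    [40,[-21,52,0],[0,0,0]],
    [40,[-35,88,0],[0,0,0]],
    [40,[-50,124,0],[0,0,0]],
    [40,[-64,160,0],[0,0,0]],
    [40,[-79,195,0],[0,0,0]],
    [40,[-88,218,0],[0,0,0]],
    [40,[-91.7,226.5,0],[0,0,0]],
    [40,[-91.7,226.5,0],[0,0,0]],
    [40,[-91.7,226.5,-15],[0,0,0]],
    [40,[-91.7,226.5,-45],[0,0,0]],
    [40,[-91.7,226.5,-80],[0,0,0]],
    [40,[-91.7,226.5,-110],[0,0,0]],
    [40,[-91.7,226.5,-124],[0,0,0]],
    [40,[-91.7,226.5,-129],[0,0,0]],
    [40,[-91.7,226.5,-131],[0,0,0]],
    [40,[-91.7,226.5,-131],[0,0,0]],
    [40,[-91.7,226.5,-131],[0,0,0]],
  ],
)

```text
time_s: 62.2
eef_pos: [532.5, 224.7, 95.2]
ee_rot: [0.001, 0.732, 0.681, 0.001]
force: [0.2, 0.1, -6.0]
grip_width: 0.548
grip_force: 84.3
```

Emit:
apply_moves(
  targets=[
    [40,[0,0,-0.8],[0,0,0]],
    [40,[0,0,-1.6],[0,0,0]],
    [40,[0,0,-2.4],[0,0,0]],
    [40,[0,0,-2.4],[0,0,0]],
  ],
)

```text
time_s: 62.6
eef_pos: [532.0, 224.8, 92.6]
ee_rot: [0.0, 0.732, 0.681, 0.0]
force: [-5.1, -0.3, 4.5]
grip_width: 0.558
grip_force: 85.3
```

Jar d is touching the floor. I'll release it and retreat clear.

Emit:
apply_moves(
  targets=[
    [50,[0,0,0],[0,0,0]],
    [55,[0,0,0],[0,0,0]],
    [62,[0,0,0],[0,0,0]],
    [65,[0,0,0],[0,0,0]],
    [65,[0,0,0],[0,0,0]],
    [65,[0,0,25],[0,0,0]],
    [65,[0,0,70],[0,0,0]],
    [65,[0,0,120],[0,0,0]],
    [70,[-120,-180,150],[0,0,0]],
    [70,[-120,-180,150],[0,0,0]],
    [70,[-120,-180,150],[0,0,0]],
    [70,[-120,-180,150],[0,0,0]],
    [70,[-120,-180,150],[0,0,0]],
    [70,[-120,-180,150],[0,0,0]],
    [70,[-120,-180,150],[0,0,0]],
    [70,[-120,-180,150],[0,0,0]],
    [70,[-120,-180,150],[0,0,0]],
  ],
)

```text
time_s: 64.3
eef_pos: [412.1, 45.3, 241.3]
ee_rot: [-0.0, 0.732, 0.682, -0.0]
force: [0.0, -0.1, 0.0]
grip_width: 0.814
grip_force: 0.0
```

```bash
python3 wl.py
python3 - <<'E'
from h import *
p,d=capture("top");q,d=capture("scene")
cv2.imwrite("pics/c9.png",np.hstack([cv2.resize(p[120:340,100:500],(400,300)),cv2.resize(q[100:400,200:600],(400,300))]))
E
```

```text
w (412, 232, 95) [410.4 227.4] 24.2 1120
s (540, 356, 65) [540.5 356.7] 26.0 406
s (421, 364, 80) [420.  364.5] 26.3 373
s (412, 232, 95) [411.6 231.8] 26.2 333
t (540, 356, 65) [539.7 356. ] 25.7 337
t (421, 364, 80) [419.8 363.8] 25.3 361
t (412, 232, 95) [411.1 231.5] 24.7 364
[411.96134854  45.0259465  241.38944148] 64.45
```

View pics/c9.png

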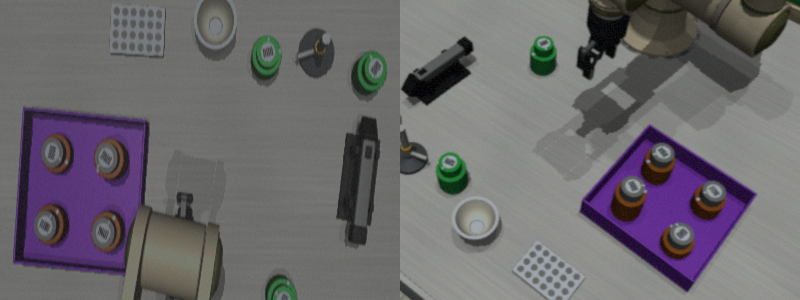

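All four jars stand upright in the tub at (55,153), (108,160), (50,225) and (108,230) of the left tile. The scanner lies in its rest at (360,180), and the burner, mortar and well plate are undisturbed. I'll hand it in.

```bash
python3 -c "
from rig import ctrl
print(ctrl.finish_job())"
```

```text
the job is handed in; nothing more can be done
None
```

I tightened all four caps, held the beam on each label from jar a to jar d (no read-out confirms the scans), laid the scanner back in its rest, and stood the jars upright in the purple tub. The job is handed in at about 64 s of robot time, with no verdict returned.

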